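Start the setting timer, then close the mask mould on its dowels and hold it pressed

ROBOT

A 7-joint arm with a two-finger parallel gripper is mounted at the origin on the work surface. World frame = base frame: x ahead of the robot, y to its left, z up, the work surface at z = 0. Lengths are in mm, angles in rad, forces in N, time in s.
With the tool pointing down it reaches from about 400 to 925 mm from the base axis. Payload 4.1 kg.
Tool frame: the origin (TCP) lies on the centre line of the jaws, within the pads' length; the fingertips stand 14 mm ahead of it and the grasp point (between the pads) lies 5 mm behind it; x points along the fingers, y is the direction in which the jaws open and shut, and the axes are right-handed (so a half turn about x gives the same grasp; the last joint's range is limited). The gripper opens to 85 mm and grips with 20 to 120 N. Pads are 22 mm wide; open, the fingers measure 114 mm over their backs; the gripper's body (76 mm by 85 mm) begins 54 mm behind the grasp point. The pads swing forward as they close: fully open they stand 13 mm farther back than shut.
Start: joints at [-1.206, 0.398, 0.045, 1.537, -0.019, 1.207, -0.051], TCP at [290.762, 581.377, 245.347] pointing down, gripper open.
Joint ranges: [-2.82, 2.82], [-0.49, 2.23], [-1.37, 1.46], [0, 2.46], [-1.36, 4.5], [0.23, 2], [-2.94, 2.94]. Speed limits (rad/s): [2.57, 2.57, 3.14, 3.14, 3.14, 3.14, 3.14].

INTERFACE

Orientations are given as a unit quaternion [x, y, z, w].
In Python, from rig import ctrl gives the robot as it stands.
- The arm moves only by the tool play_rows, never from a script. Its argument "steps" is a list of rows, each a list of 7 numbers: the opening, from 0 (shut) to 1 (fully open), then the shift along the tool's x, y, z in units of 40 mm (1.0 is 40 mm), then the turn, a rotation vector about the tool's x, y, z in units of 6 degrees (1.0 is 6 degrees). In form: [[jaw, x, y, z, wx, wy, wz], ...]. A call has 1 to 8 rows; each row shifts and turns the pose as measured when the row begins, along the tool's axes as they then stand; what a row does not reach is not made up. A row lasts 1/12 s, in which the tool goes at most 41.7 mm and 7.16 degrees, less where a joint would pass 70% of its speed; a pose out of reach is approached as far as the arm can. A call is refused whole if a number of a shift passes 1 or a number of a turn 1, either way. A call with a gripper value outside its range is refused whole. The fingers move at their own pace and stop on an object; "squeeze" is the grip in N (left out, the last holds). Time passes only in rows, so rows that do not move let the fingers close. It gives the time, the measured TCP pose, the force and the opening at its end, in the units of the state.
- ctrl.state(): the state, without advancing time (a new reading comes with each control period).
- ctrl.grab_frame(name): name is "scene" or "top"; returns a dict with "frame" (420x560x3 uint8, red, green, blue), "vfov" (degrees; the focal length in pixels is half the picture's height over the tangent of half this angle, whatever the lens; pixels are square), "cx", "cy" (the principal point, pixels), "R" (3x3) and "t" (3): a world point X has camera coordinates R X + t. Camera axes: x right, y down, z forward; pixel columns grow to the right and rows downward; lengths in mm; the calibration is good to about 2 mm. A picture is of the moment at which its call begins. There is no depth.
- ctrl.job_done(): hands the job in, once; it reports no verdict.
Trained networks look in a picture, given as the dict that the camera call returned (one of the last four; its "shot" number tells which), for a name from the list of things; names that differ only in an ending like _2 or _b are one class to them, and where a whole thing is asked for, a point or a joint stands for the part that bears it (a point fixed in the world has none). Each returns a list of dicts, best first, with "confidence" (0 to 1); they miss things now and then, are a little off and sometimes report something else, mostly with a low value. They report only what shows in the picture. A call takes as long as a camera call. They do not tell look-alikes from the thing itself.
- ctrl.find_in(picture, thing): "extent" ([left, top, right, bottom] in pixels, round what is visible of it).
- ctrl.masks_of(picture, thing): "pixels" (420x560 bool, what is visible of it) and "extent" ([left, top, right, bottom] in pixels, round what is visible of it).
- ctrl.mark_of(picture, thing): "centre" ([column, row] in pixels: a listed point, or the origin of a listed thing).
The state is a dict: "time_s": time; "joint_positions": joint angles; "joint_velocities": joint speeds; "joint_efforts": joint torques, N m; "position": TCP position; "orientation": TCP orientation; "wrist_force": force on the tool from outside, world axes, zero at the start; "torque": the same for the moment, N m; "width": opening from 0.0 (shut) to 1.0 (fully open).
Only numpy, scipy, OpenCV 4.12 (cv2) and the standard library are available. Lean on these libraries where they do the work, as an engineer would, in place of code of your own. Each camera call takes 0.05 s, during which the arm holds its last target. There are 200 camera calls.

TASK

Take the pointed modelling tool from its wooden stand, push the timer's recessed red button fully in with its tip, and put the tool back upright in the stand. Then fit the loose upper plaster mould half onto the two dowels of the lower half, with their red-painted ends together (big hole on big dowel), until the faces meet, and press it down until the sprung platen has sunk about halfway through its travel (about 8 of 14 mm). Finish while still holding the mould pressed like that, and do not disturb the other things on the table.

Things in the scene. Friction and masses are not known exactly. Their poses are not given: they have to be found in the camera images.
- stand: Dark wooden block 50 x 50 x 60 mm tall, fixed to the table; origin at the centre of its underside. A 13 mm square hole with a chamfered mouth runs straight down through its centre. It and the timer may change places.
- stylus: Modelling tool, 125 mm long, 45 g, standing upright in the stand's hole at the start. Origin at the tip point, z up along the tool to the handle. Steel point and shank from 0 to 55 mm (tip 4.4 mm across, widening to 8 mm at 22 mm), brass collar 22 mm across from 55 to 60 mm, black square handle 14 x 14 mm from 60 to 125 mm, its faces square to the x and y axes. In the stand the collar rests on the block's top, so the origin is 5 mm above the table.
- timer: White timer, 80 (x) x 70 (y) x 34 mm tall, fixed to the table, with a dark display on the +x part of its top; origin at the centre of its underside.
- recess (a point): Centre of the mouth of the round recess in the timer's top face (34 mm above the table, 16 mm along the timer's own -x from its centre). The recess is 18 mm across; the red button's flat top, 15 mm across, lies 5 mm below the mouth.
- start_button (a joint): Push of the recessed spring button, straight down: 0 = out, 0.005 m = fully in (its top is then 10 mm below the mouth). It counts from 0.0035. Fully in takes about 4 N; it springs back.
- upper_half: Loose upper mould half, about 0.4 kg, lying handle up: plaster slab 70 (x) x 110 (y) x 22 mm with a raised plaster pad 56 x 52 mm up to 28 mm, and on it a wooden grip bar 22 mm (x) x 44 mm (y), from 28 to 64 mm height. Origin at the centre of the underside. Two through holes at y = +38 mm (14 mm across) and y = -38 mm (11 mm across), x = 0. The underside has a 44 x 40 mm cavity in the middle. The end at +y is painted red.
- hole_big (a point): Centre of the 14 mm hole at the underside of the upper half.
- hole_small (a point): Centre of the 11 mm hole at the underside of the upper half.
- fixture: Blue base plate of the mould fixture, 130 (x) x 170 (y) x 14 mm, fixed to the table; origin at the centre of its underside. On springs above it stands an aluminium platen that carries the lower plaster half (70 x 110 mm, same axes); its mating face is 66 mm above the table when the platen is up. A low orange form, 32 mm across and 11 mm high, in the middle of that face goes into the upper half's cavity. The lower half's end at +y is painted red.
- dowel_big (a point): Foot of the 12 mm brass dowel, on the mating face, at the fixture's y = +38 mm. The dowel is 20 mm high, straight for 12 mm, then tapering to 5 mm at the tip.
- dowel_small (a point): Foot of the 9 mm brass dowel, on the mating face, at the fixture's y = -38 mm; 20 mm high, straight for 12 mm, then tapering to 2 mm at the tip.
- platen (a joint): How far the platen with the lower half has sunk: 0 = up, 0.014 m = bottomed. The spring pushes up with 5 N at 0 and 1.5 N per mm more (17 N at 8 mm, the upper half's weight included); it rises again when released.
- cream_jar: Cream jar, 56 mm across, 50 tall; bystander, leave it alone. Origin at the centre of its underside.
- gum_bottle: Small amber bottle, 34 mm across, 75 tall; bystander, leave it alone. Origin at the centre of its underside.
- tape_roll: Blue roll of tape lying flat, 80 mm across, 24 tall; bystander, leave it alone. Origin at the centre of its underside.
- mug: White mug, 80 mm across, 90 tall; bystander, leave it alone. Origin at the centre of its underside.
- powder_tin: Powder tin, 64 mm across, 60 tall; bystander, leave it alone. Origin at the centre of its underside.
- brush: Brush lying on the table; bystander, leave it alone. Origin at the centre of its underside.
- wax_tin: Flat aluminium wax tin, 60 mm across, 22 tall; bystander, leave it alone. Origin at the centre of its underside.
Mind the look-alikes: they are no part of the job. Several things look just like the stylus: the one meant starts farthest to the robot's right.

How it is judged (in metres and radians):
On the way, in this order (a step that is already met when the one before it is completed fails the run):
1. the timer's button is pushed in with the tool (value of joint start_button above 0.0035 m and contact force between stylus and start_button above 0.5 N), for 0.05 s.
2. the tool is back upright in the stand and released (horizontal distance between stylus and stand below 0.012 m and z of stylus in the frame of stand between -0.005 and 0.009 m and angle between stylus's own z axis and vertical below 0.2 rad and contact force between the fingers and stylus below 0.1 N), for 0.2 s.
3. the upper half sits on both dowels, faces together (horizontal distance between hole_big and dowel_big below 0.004 m and z of hole_big in the frame of dowel_big between -0.003 and 0.002 m and horizontal distance between hole_small and dowel_small below 0.004 m and z of hole_small in the frame of dowel_small between -0.003 and 0.002 m), for 0.2 s.
At the end, for the whole second after the job is handed in: Tool upright in the stand, released (within 12 mm of its centre, collar down within 4 mm, tilt under 0.2 rad); both holes within 4 mm of their dowels, faces within 2 mm; gripper still on the upper half, at rest, platen sunk 4 to 12 mm, faces pressed with over 8 N (all of step 2 and all of step 3 and value of joint platen between 0.004 and 0.012 m and contact force between upper_half and platen above 8 N and contact force between the fingers and upper_half above 2 N and linear speed of upper_half below 0.01 m/s); the arm keeps its last pose, push and grip.
It fails at once if a bystander is disturbed (distance of any of cream_jar, gum_bottle, tape_roll, mug, powder_tin, brush, wax_tin from where it was at the start of the episode above 0.04 m).
It also fails if it takes over 54 s, if anything falls off the work surface, if the arm or the gripper's body presses on something with over 40 N, if the wrist force passes 120 N, or if a joint passes its speed limit or range.

## Working session

There is one attempt and no reset: what is moved stays moved. The work goes in short steps, Python scripts to look and compute and a tool call to move; the robot and the scene stay as the last step left them, time stands still between calls to the robot, and variables do not carry over. Pictures are saved under pics/ and viewed, about 8 in all and at most 12, crops included, and the job is handed in when it is done.

Besides the shell and the picture viewer there is one more tool, called after "Request:" as a command line: name --pt "numbers of a row" for each row, then --argument value for the rest. play_rows: Moves the arm, as the interface text tells. Its arguments: {"type":"object","properties":{"steps":{"type":"array","items":{"type":"array","items":{"type":"number"}}},"squeeze":{"type":"number"}},"required":["steps"]}

```bash
ls; mkdir -p pics
cat > h.py <<'E'
import numpy as np, cv2
from rig import ctrl
def K(p):
    f=p["frame"].shape[0]/2/np.tan(np.radians(p["vfov"])/2)
    return f,p["cx"],p["cy"]
def ray(p,uv):
    f,cx,cy=K(p); R=np.array(p["R"]);t=np.array(p["t"])
    d=R.T@np.array([(uv[0]-cx)/f,(uv[1]-cy)/f,1]); return -R.T@t, d/np.linalg.norm(d)
def atz(p,uv,z):
    o,d=ray(p,uv); return o+d*(z-o[2])/d[2]
def tri(*obs):
    A=np.zeros((3,3));b=np.zeros(3)
    for p,uv in obs:
        o,d=ray(p,uv);M=np.eye(3)-np.outer(d,d);A+=M;b+=M@o
    x=np.linalg.solve(A,b)
    r=[np.linalg.norm((np.eye(3)-np.outer(ray(*ob)[1],ray(*ob)[1]))@(x-ray(*ob)[0])) for ob in obs]
    return x,max(r)
def proj(p,X):
    f,cx,cy=K(p); c=np.array(p["R"])@np.array(X)+np.array(p["t"]); return np.array([f*c[0]/c[2]+cx,f*c[1]/c[2]+cy])
def save(p,n): cv2.imwrite("pics/"+n,p["frame"][:,:,::-1])
E
python3 - <<'E'
from h import *
np.set_printoptions(precision=1,suppress=True)
a=ctrl.grab_frame("scene");b=ctrl.grab_frame("top")
save(a,"s0.png");save(b,"t0.png")
for n,p in(("s",a),("t",b)):
    print(n,p["vfov"],ray(p,(p["cx"],p["cy"])))
    for th in "stand stylus timer recess upper_half hole_big hole_small fixture dowel_big dowel_small cream_jar gum_bottle tape_roll mug powder_tin brush wax_tin".split():
        print(th,[(np.round(m["centre"]),round(m["confidence"],2)) for m in ctrl.mark_of(p,th)][:5])
print(ctrl.state())
E
```

```text
pics
s 54.28562790026326 (array([1274.7, -553.6,  833.2]), array([-0.6,  0.5, -0.6]))
stand [(array([204., 283.]), 0.97)]
stylus [(array([217., 261.]), 0.75), (array([204., 282.]), 0.73), (array([229., 271.]), 0.53)]
timer [(array([170., 262.]), 0.77)]
recess [(array([160., 245.]), 0.81), (array([352., 216.]), 0.49)]
upper_half [(array([328., 176.]), 0.56), (array([313., 179.]), 0.45)]
hole_big [(array([336., 179.]), 0.92)]
hole_small [(array([314., 177.]), 0.76)]
fixture [(array([268., 231.]), 0.59)]
dowel_big [(array([271., 211.]), 0.85)]
dowel_small [(array([255., 222.]), 0.87)]
cream_jar [(array([354., 218.]), 0.65), (array([264., 187.]), 0.51), (array([168., 260.]), 0.37), (array([203., 286.]), 0.27)]
gum_bottle [(array([355., 217.]), 0.76)]
tape_roll [(array([195., 229.]), 0.82)]
mug [(array([376., 163.]), 0.83)]
powder_tin [(array([268., 294.]), 0.56)]
brush [(array([336., 259.]), 0.85)]
wax_tin [(array([125., 322.]), 0.82), (array([203., 284.]), 0.15)]
t 44.68655033371112 (array([ 452. ,   59. , 1575.8]), array([ 0.1, -0. , -1. ]))
stand [(array([374., 210.]), 0.8)]
stylus [(
[... 564 characters left out ...]
 [(array([212., 179.]), 0.67)]
tape_roll [(array([340., 273.]), 0.52)]
mug [(array([383., 263.]), 0.67), (array([123., 210.]), 0.66)]
powder_tin [(array([339., 161.]), 0.93)]
brush [(array([277., 150.]), 0.74)]
wax_tin [(array([436., 223.]), 0.86), (array([276., 148.]), 0.31)]
{'time_s': 1.8, 'joint_positions': array([-1.2,  0.4,  0. ,  1.5, -0. ,  1.2, -0.1]), 'joint_velocities': array([ 0., -0.,  0., -0., -0., -0., -0.]), 'joint_efforts': array([ -0. , -47.5,   1.4, -25.5,   0. ,   0. ,   0. ]), 'position': array([290.8, 581.4, 245.3]), 'orientation': array([ 0.2,  0.7, -0.2,  0.7]), 'wrist_force': array([ 0.7,  0.1, -0.1]), 'torque': array([-0. , -0. , -0.1]), 'width': 0.9967966406784144}
```

Run:
```python
import cv2
a=cv2.imread("pics/t0.png")[120:320,100:460]; cv2.imwrite("pics/t0c.png",cv2.resize(a,(792,440),interpolation=cv2.INTER_CUBIC))
a=cv2.imread("pics/s0.png")[120:360,90:450]; cv2.imwrite("pics/s0c.png",cv2.resize(a,(792,528),interpolation=cv2.INTER_CUBIC))
```

```text
(no output)
```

View pics/t0c.png

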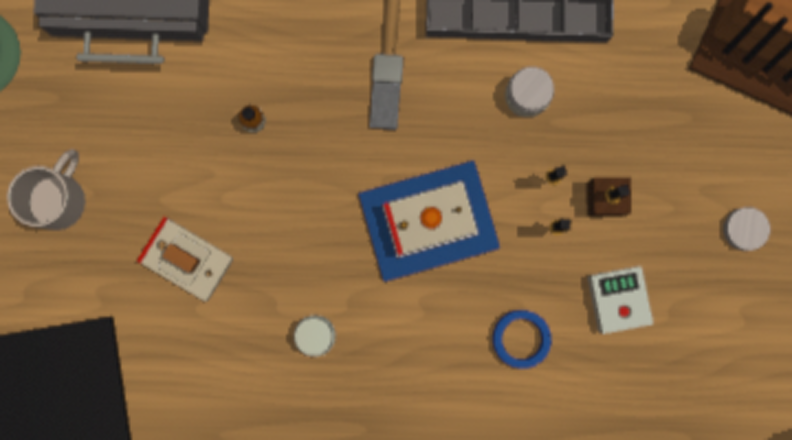

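View pics/s0c.png

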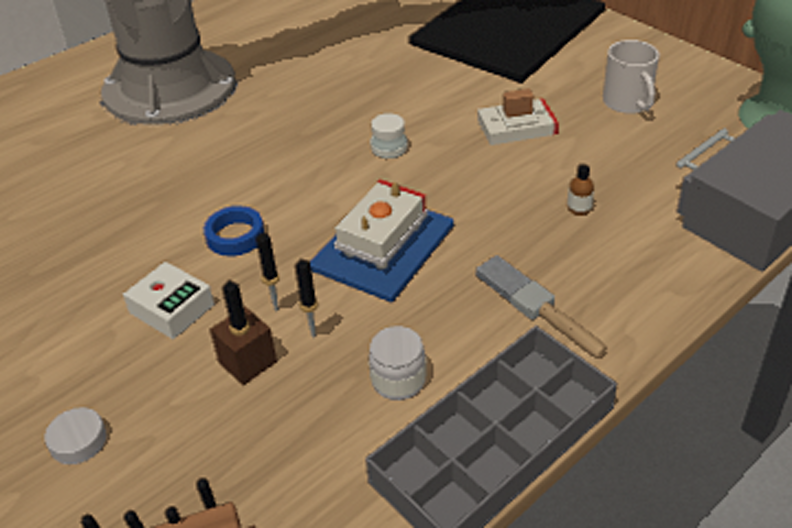

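Run:
```python
from h import *
np.set_printoptions(precision=1,suppress=True)
a=ctrl.grab_frame("scene");b=ctrl.grab_frame("top")
D=dict(stand=((204,283),(374,210)),stylus=((204,282),(373,209)),timer=((170,262),(380,255)),recess=((160,245),(384,261)),
upper=((328,176),(184,232)),hb=((336,179),(173,229)),hs=((314,177),(193,244)),fix=((268,231),(290,220)),db=((271,211),(284,221)),ds=((255,222),(307,215)),
cream=((264,187),(242,272)),gum=((355,217),(212,179)),tape=((195,229),(340,273)),powder=((268,294),(339,161)),wax=((125,322),(436,223)))
for k,(u,v) in D.items(): x,r=tri((a,u),(b,v)); print(k,x,round(r,1))
o=[-0.1]
for th in ("stand","stylus","upper_half","timer"):
  for n,p in (("s",a),("t",b)):
    for m in ctrl.masks_of(p,th):
      if m["confidence"]>.3:
        r=cv2.minAreaRect(np.argwhere(m["pixels"])[:,::-1].astype(np.float32)); c=cv2.boxPoints(r)
        print(th,n,round(m["confidence"],2),np.round(m["extent"]),m["pixels"].sum(),c.round(1).tolist() if n=="t" else "")
s=ctrl.state();print(s["orientation"].round(3).tolist(),s["time_s"])
from scipy.spatial.transform import Rotation as Q
print(Q.from_quat(s["orientation"]).as_matrix())
for n,p in(("s",a),("t",b)): print(n,np.array(p["R"]))
```

```text
stand [ 602.8 -245.8    3.5] 3.3
stylus [ 604.4 -243.7    7.4] 1.3
timer [ 464.7 -267.5   -6.3] 3.7
recess [ 445.5 -270.8   49.2] 0.6
upper [515.2 333.5  13.4] 0.7
hb [523.2 371.3 -13.9] 1.3
hs [478.6 304.5   5.6] 0.9
fix [563.9  12.1  -4.5] 2.1
db [556.7  32.6  57.6] 3.3
ds [573.7 -37.4  69. ] 0.2
cream [396.1 149.5   0.3] 4.1
gum [690.2 263.7 -24.5] 5.7
tape [ 406.1 -144.2    1. ] 3.3
powder [ 749.3 -141.4    0.1] 4.5
wax [ 566.5 -445.9   -5. ] 1.8
stand t 0.62 [364. 203. 386. 221.] 279 [[367.0, 200.0], [386.0, 200.0], [386.0, 218.0], [367.0, 218.0]]
stylus s 0.75 [193. 250. 203. 271.] 128 
stylus s 0.46 [225. 237. 231. 259.] 124 
stylus s 0.36 [234. 202. 299. 259.] 2007 
stylus t 0.65 [355. 221. 397. 229.] 177 [[356.0, 222.0], [395.0, 222.0], [395.0, 228.0], [356.0, 228.0]]
stylus t 0.47 [346. 198. 351. 206.] 34 [[345.0, 201.0], [349.0, 197.0], [353.0, 201.0], [349.0, 205.0]]
upper_half s 0.87 [310. 156. 346. 186.] 643 
upper_half t 0.83 [162. 219. 209. 258.] 815 [[161.5, 238.10000610351562], [173.0, 218.0], [205.39999389648438, 236.5], [193.89999389648438, 256.70001220703125]]
timer s 0.72 [144. 241. 188. 273.] 863 
timer s 0.44 [254. 270. 283. 302.] 762 
timer t 0.56 [369. 238. 394. 272.] 630 [[366.70001220703125, 245.6999969482422], [390.79998779296875, 240.8000030517578], [396.0, 266.79998779296875], [371.8999938964844, 271.6000061035156]]
[0.163, 0.688, -0.162, 0.688] 2.3
[[ 0.   0.4  0.9]
 [ 0.   0.9 -0.4]
 [-1.   0.  -0. ]]
s [[ 0.7  0.7 -0. ]
 [ 0.5 -0.4 -0.8]
 [-0.6  0.5 -0.6]]
t [[ 0.  -1.   0. ]
 [-1.  -0.  -0.1]
 [ 0.1 -0.  -1. ]]
```

Run:
```python
import cv2, numpy as np
s=cv2.imread("pics/s0.png");t=cv2.imread("pics/t0.png")
def c(im,x,y,w=66,h=50): return cv2.resize(im[y-h//2:y+h//2,x-w//2:x+w//2],(400,300),interpolation=cv2.INTER_CUBIC)
cv2.imwrite("pics/c1.png",np.vstack([np.hstack([c(s,205,268),c(t,377,212)]),np.hstack([c(t,294,220),c(t,186,237)])]))
```

```text
(no output)
```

View pics/c1.png

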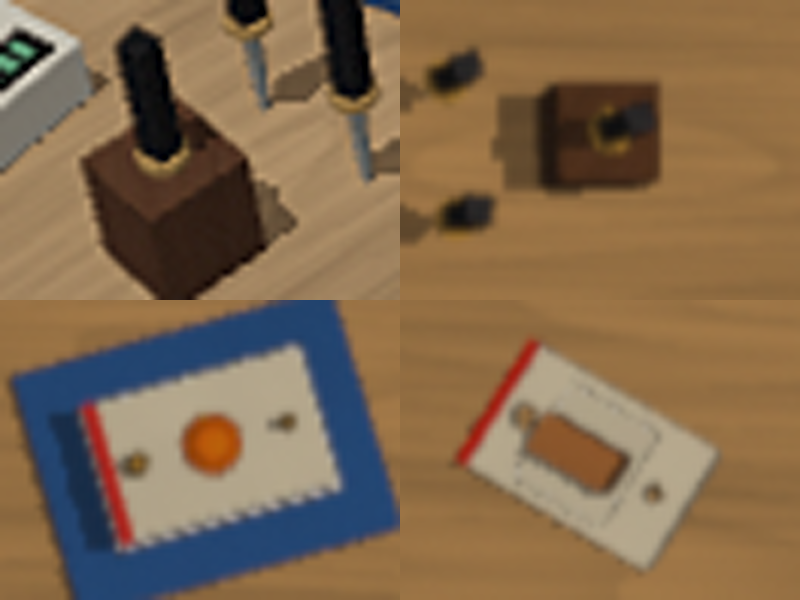

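Run:
```python
from h import *
np.set_printoptions(precision=1,suppress=True)
a=ctrl.grab_frame("scene");b=ctrl.grab_frame("top")
k=66/400
def P(p,pts,x0,y0,z): 
    X=np.array([atz(p,(x0+u*k,y0+v/6.),z) for u,v in pts]); print(X[:,:2].tolist() if 0 else X[:,:2], "c",X.mean(0), "edges",np.linalg.norm(np.roll(X,-1,0)-X,axis=1), "ang",[np.degrees(np.arctan2(*(e[1::-1])))%90 for e in np.roll(X,-1,0)-X])
P(a,[(82,160),(158,222),(250,158),(173,98)],172,243,60)
P(b,[(158,82),(260,82),(260,185),(158,186)],344,187,60)
P(b,[(80,105),(300,45),(343,188),(125,249)],261,195,66)
P(b,[(135,42),(318,153),(248,272),(60,162)],153,212,22)
P(b,[(145,113),(225,155),(208,190),(125,150)],153,212,64)
# stylus handle top: scene (138,25) ; top ~ (640-400,112)
print(tri((a,(172+138*k,243+28/6)),(b,(344+242*k,187+113/6))))
print(proj(a,(603,-244,130)),proj(b,(603,-244,130)))
for th in("upper_half","fixture","timer"):
  for m in ctrl.masks_of(b,th)[:2]:
    r=cv2.minAreaRect(np.argwhere(m["pixels"])[:,::-1].astype(np.float32));print(th,r,m["confidence"])
```

```text
[[ 581.6 -273. ]
 [ 632.3 -269.3]
 [ 629.8 -222.1]
 [ 578.4 -225.6]] c [ 605.5 -247.5   60. ] edges [50.8 47.3 51.5 47.5] ang [np.float64(4.1855791456404035), np.float64(3.1035899190908367), np.float64(3.8846861826276324), np.float64(3.9627466562051126)]
[[ 623.4 -225.5]
 [ 625.  -276. ]
 [ 573.5 -276.5]
 [ 571.4 -226.2]] c [ 598.3 -251.    60. ] edges [50.5 51.5 50.3 52. ] ang [np.float64(1.7971639201455218), np.float64(0.5188997665721615), np.float64(2.336114083837927), np.float64(0.7077338619162428)]
[[578.5  60. ]
 [611.6 -46.9]
 [541.4 -69.7]
 [508.1  35.9]] c [559.9  -5.2  66. ] edges [112.   73.8 110.7  74.4] ang [np.float64(17.230551883654), np.float64(17.917467095621788), np.float64(17.496975679727186), np.float64(18.915314219059)]
[[553.  359.9]
 [499.7 265.8]
 [439.  298. ]
 [491.3 394.1]] c [495.7 329.5  22. ] edges [108.1  68.7 109.5  70.6] ang [np.float64(60.449294188901376), np.float64(62.14267309121334), np.float64(61.446172760553075), np.float64(60.96163103936506)]
[[515.5 345.1]
 [496.1 305.3]
 [478.7 312.7]
 [497.1 353.9]] c [496.8 329.3  64. ] edges [44.3 18.9 45.1 20.4] ang [np.float64(63.99335036564001), np.float64(66.87615289931674), np.float64(65.9696092441371), np.float64(64.53161629822691)]
(array([ 602.8, -248.3,  135.8]), np.float64(2.9544154048783744))
[195.5 248.6] [381.1 205.4]
upper_half ((183.61766052246094, 237.47059631347656), (37.901187896728516, 24.524293899536133), 30.963756561279297) 0.84
upper_half ((275.0, 147.5), (63.0, 14.0), 90.0) 0.43
fixture ((294.6172790527344, 220.5208282470703), (43.32347106933594, 55.92989730834961), 73.49563598632812) 0.78
timer ((381.4433898925781, 257.1980895996094), (28.56472396850586, 25.73896598815918), 79.3803482055664) 0.94
timer ((214.4000244140625, 173.70001220703125), (11.180339813232422, 9.838699340820312), 26.56505012512207) 0.54
```

```bash
cat >> h.py <<'E'
from scipy.spatial.transform import Rotation as Q
def Rt(yaw):
    c,s=np.cos(np.radians(yaw)),np.sin(np.radians(yaw)); return np.array([[0,c,s],[0,s,-c],[-1,0,0.]])
def plan(xyz,yaw,jaw,step=38,frm=None):
    if frm is None:
        s=ctrl.state(); p=np.array(s["position"]);R=Q.from_quat(s["orientation"]).as_matrix()
    else: p,R=np.array(frm[0],float),Rt(frm[1])
    d=np.array(xyz)-p; rv=Q.from_matrix(R.T@Rt(yaw)).as_rotvec(degrees=True)
    n=int(np.ceil(max(np.linalg.norm(d)/step,np.linalg.norm(rv)/5.9,1)))
    rows=[]
    for i in range(n):
        rows.append([jaw]+(R.T@d/n/40).round(2).tolist()+(rv/n/6).round(2).tolist()); R=R@Q.from_rotvec(rv/n,degrees=True).as_matrix()
    print("n",n)
    for i in range(0,n,8): print(str(rows[i:i+8]).replace("-0.0,","0,").replace("0.0,","0,"))
def where():
    s=ctrl.state();R=Q.from_quat(s["orientation"]).as_matrix()
    print("t",round(s["time_s"],2),"p",np.round(s["position"],1),"yaw",round(np.degrees(np.arctan2(R[1,1],R[0,1])),1),"down",R[:,0].round(3),"F",np.round(s["wrist_force"],1),"w",round(s["width"],3),"q",np.round(s["joint_positions"],2))
E
python3 -c "
from h import *
where(); plan((603,-248,230),3,1.0); print(K(ctrl.grab_frame('top')))"
```

```text
t 2.55 p [290.8 581.4 245.3] yaw 63.4 down [ 0.  0. -1.] F [ 0.1  0.4 -0.9] w 1.0 q [-1.21  0.4   0.05  1.54 -0.02  1.21 -0.05]
n 24
[[1.0, 0.02, -0.63, 0.68, 0.42, 0, -0.0], [1.0, 0.02, -0.6, 0.7, 0.42, 0, -0.0], [1.0, 0.02, -0.57, 0.73, 0.42, 0, -0.0], [1.0, 0.02, -0.53, 0.75, 0.42, 0, -0.0], [1.0, 0.02, -0.5, 0.78, 0.42, 0, -0.0], [1.0, 0.02, -0.46, 0.8, 0.42, 0, -0.0], [1.0, 0.02, -0.43, 0.82, 0.42, 0, -0.0], [1.0, 0.02, -0.39, 0.84, 0.42, 0, -0.0]]
[[1.0, 0.02, -0.36, 0.85, 0.42, 0, -0.0], [1.0, 0.02, -0.32, 0.87, 0.42, 0, -0.0], [1.0, 0.02, -0.28, 0.88, 0.42, 0, -0.0], [1.0, 0.02, -0.24, 0.89, 0.42, 0, -0.0], [1.0, 0.02, -0.2, 0.9, 0.42, 0, -0.0], [1.0, 0.02, -0.16, 0.91, 0.42, 0, -0.0], [1.0, 0.02, -0.12, 0.92, 0.42, 0, -0.0], [1.0, 0.02, -0.08, 0.92, 0.42, 0, -0.0]]
[[1.0, 0.02, -0.04, 0.92, 0.42, 0, -0.0], [1.0, 0.02, 0, 0.92, 0.42, 0, -0.0], [1.0, 0.02, 0.04, 0.92, 0.42, 0, -0.0], [1.0, 0.02, 0.08, 0.92, 0.42, 0, -0.0], [1.0, 0.02, 0.12, 0.92, 0.42, 0, -0.0], [1.0, 0.02, 0.16, 0.91, 0.42, 0, -0.0], [1.0, 0.02, 0.2, 0.9, 0.42, 0, -0.0], [1.0, 0.02, 0.24, 0.89, 0.42, 0, -0.0]]
(np.float64(510.9333625607927), 280.5841931055385, 204.24288129936613)
```

Request:
play_rows --pt "1.0 0.02 -0.63 0.68 0.42 0 0" --pt "1.0 0.02 -0.6 0.7 0.42 0 0" --pt "1.0 0.02 -0.57 0.73 0.42 0 0" --pt "1.0 0.02 -0.53 0.75 0.42 0 0" --pt "1.0 0.02 -0.5 0.78 0.42 0 0" --pt "1.0 0.02 -0.46 0.8 0.42 0 0" --pt "1.0 0.02 -0.43 0.82 0.42 0 0" --pt "1.0 0.02 -0.39 0.84 0.42 0 0"

```text
time_s: 3.27
position: [392.0, 304.5, 236.4]
orientation: [0.282, 0.652, -0.277, 0.648]
wrist_force: [0.8, -0.2, -0.6]
width: 0.996
```

Request:
play_rows --pt "1.0 0.02 -0.36 0.85 0.42 0 0" --pt "1.0 0.02 -0.32 0.87 0.42 0 0" --pt "1.0 0.02 -0.28 0.88 0.42 0 0" --pt "1.0 0.02 -0.24 0.89 0.42 0 0" --pt "1.0 0.02 -0.2 0.9 0.42 0 0" --pt "1.0 0.02 -0.16 0.91 0.42 0 0" --pt "1.0 0.02 -0.12 0.92 0.42 0 0" --pt "1.0 0.02 -0.08 0.92 0.42 0 0"

```text
time_s: 3.93
position: [498.1, 13.0, 229.6]
orientation: [0.399, 0.589, -0.388, 0.586]
wrist_force: [0.5, 0.2, -0.7]
width: 1.001
```

Request:
play_rows --pt "1.0 0.02 -0.04 0.92 0.42 0 0" --pt "1.0 0.02 0 0.92 0.42 0 0" --pt "1.0 0.02 0.04 0.92 0.42 0 0" --pt "1.0 0.02 0.08 0.92 0.42 0 0" --pt "1.0 0.02 0.12 0.92 0.42 0 0" --pt "1.0 0.02 0.16 0.91 0.42 0 0" --pt "1.0 0.02 0.2 0.9 0.42 0 0"

```text
time_s: 4.52
position: [587.7, -242.2, 222.4]
orientation: [0.489, 0.519, -0.475, 0.516]
wrist_force: [1.3, 0.8, 0.1]
width: 0.997
```

```bash
python3 -c "
from h import *
where(); plan((603,-248,215),3,0.6)
b=ctrl.grab_frame('top');a=ctrl.grab_frame('scene')
s=a['frame'][200:320,110:290][:,:,::-1];t=b['frame'][150:270,310:490][:,:,::-1]
cv2.imwrite('pics/c2.png',np.vstack([cv2.resize(x,(450,300),interpolation=cv2.INTER_CUBIC) for x in (s,t)]))"
```

```text
t 4.52 p [ 587.7 -242.2  222.4] yaw 4.0 down [ 0.011  0.018 -1.   ] F [1.3 0.8 0.1] w 0.997 q [-0.14  0.46  0.65  1.62 -0.32  1.17  0.66]
n 1
[[0.6, 0.19, 0.37, 0.17, 0.16, -0.16, -0.11]]
```

Request:
play_rows --pt "0.6 0.1 0.2 0.09 0.08 -0.08 -0.06" --pt "0.6 0.1 0.19 0.09 0.08 -0.08 -0.06" --pt "0.6 0 0 0 0 0 0"

```text
time_s: 4.87
position: [602.7, -256.9, 213.6]
orientation: [0.487, 0.509, -0.492, 0.511]
wrist_force: [0.4, 0.7, 0.3]
width: 0.61
```

```bash
python3 -c "
from h import *
where()
b=ctrl.grab_frame('top');a=ctrl.grab_frame('scene')
s=a['frame'][170:300,120:290][:,:,::-1];t=b['frame'][150:280,300:470][:,:,::-1]
cv2.imwrite('pics/c2.png',np.hstack([cv2.resize(x,(400,306),interpolation=cv2.INTER_CUBIC) for x in (s,t)]))"
```

```text
t 4.87 p [ 602.7 -256.9  213.6] yaw 2.3 down [-0.003 -0.007 -1.   ] F [0.4 0.7 0.3] w 0.61 q [-0.12  0.51  0.66  1.57 -0.32  1.17  0.64]
```

View pics/c2.png

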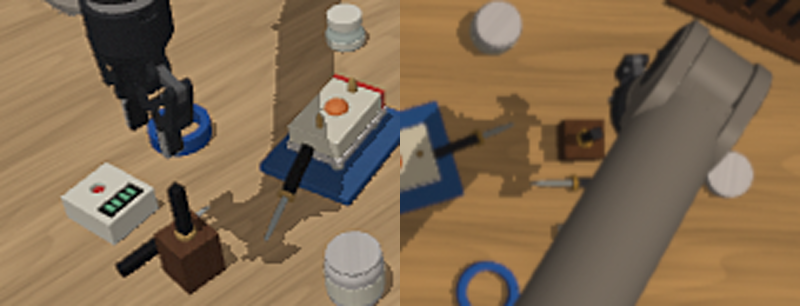

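```bash
python3 -c "
from h import *
b=ctrl.grab_frame('top');a=ctrl.grab_frame('scene')
for p,x0,y0 in((a,120,170),(b,300,150)):
  for X in((602.7,-256.9,200),(603,-248,130),(603,-248,60)): u=proj(p,X);print(((u-[x0,y0])*400/170).round(),end=' ')
  print([(m['centre'].round(1) if hasattr(m['centre'],'round') else m['centre'],round(m['confidence'],2)) for m in ctrl.mark_of(p,'stand')][:2])
plan((603,-248,180),3,0.6)
print([ (m['extent'],m['confidence']) for m in ctrl.masks_of(a,'stylus')])
"
```

```text
[155. 141.] [174. 187.] [185. 233.] [([200.5, 282.3], 0.76), ([351.7, 217.6], 0.73)]
[215. 125.] [194. 130.] [182. 136.] [([373.9, 211.1], 0.72)]
n 1
[[0.6, 0.88, 0.05, -0.23, -0.12, 0.06, 0.02]]
[([190.5, 246.7, 205.2, 273.5], 0.68), ([237.3, 231.0, 251.6, 257.6], 0.67), ([170.3, 257.1, 209.2, 284.6], 0.61)]
```

Request:
play_rows --pt "0.6 0.2 0.03 -0.23 -0.12 0.06 0.02" --pt "0.6 0 0 0 0 0 0" --pt "0.6 0.5 0 0 0 0 0" --pt "0.6 0.3 0 0 0 0 0" --pt "0.6 0 0 0 0 0 0"

```text
time_s: 5.63
position: [602.8, -245.3, 174.5]
orientation: [0.487, 0.513, -0.485, 0.514]
wrist_force: [-1.3, -0.2, -0.0]
width: 0.599
```

```bash
python3 -c "
from h import *
where(); plan((603,-248,92),3,0.6,step=30)"
```

```text
t 5.63 p [ 602.8 -245.3  174.5] yaw 3.2 down [ 0.004  0.001 -1.   ] F [-1.3 -0.2 -0. ] w 0.599 q [-0.12  0.53  0.63  1.63 -0.35  1.09  0.66]
n 3
[[0.6, 0.69, 0, 0.02, 0.01, 0, -0.01], [0.6, 0.69, 0, 0.02, 0.01, 0, -0.01], [0.6, 0.69, 0, 0.02, 0.01, 0, -0.01]]
```

Request:
play_rows --pt "0.6 0.69 0 0.02 0 0 0" --pt "0.6 0.69 0 0.02 0 0 0" --pt "0.6 0.64 0 0.02 0 0 0" --pt "0.6 0 0 0 0 0 0" --pt "0 0 0 0 0 0 0" --pt "0 0 0 0 0 0 0" --pt "0 0 0 0 0 0 0" --pt "0 0 0 0 0 0 0" --squeeze 60

```text
time_s: 6.3
position: [604.5, -248.4, 96.5]
orientation: [0.487, 0.513, -0.484, 0.515]
wrist_force: [-4.3, 1.3, -2.7]
width: 0.154
```

```bash
python3 -c "
from h import *
where()
b=ctrl.grab_frame('top');a=ctrl.grab_frame('scene')
for th in('timer','recess'):
  print(th,[(p['shot'],np.round(m['centre'],1),m['confidence']) for p in(a,b) for m in ctrl.mark_of(p,th)[:2]])
s=a['frame'][215:305,120:240][:,:,::-1]
cv2.imwrite('pics/c3.png',cv2.resize(s,(800,600),interpolation=cv2.INTER_CUBIC))"
```

```text
t 6.3 p [ 604.5 -248.4   96.5] yaw 3.3 down [ 0.006  0.001 -1.   ] F [-4.3  1.3 -2.7] w 0.154 q [-0.09  0.62  0.59  1.69 -0.41  0.96  0.71]
timer [(15, array([168.3, 260.8]), 0.89), (14, array([378.8, 251.4]), 0.35)]
recess [(15, array([161.1, 248.6]), 0.58), (14, array([240., 271.]), 0.64), (14, array([383.8, 261.8]), 0.62)]
```

View pics/c3.png

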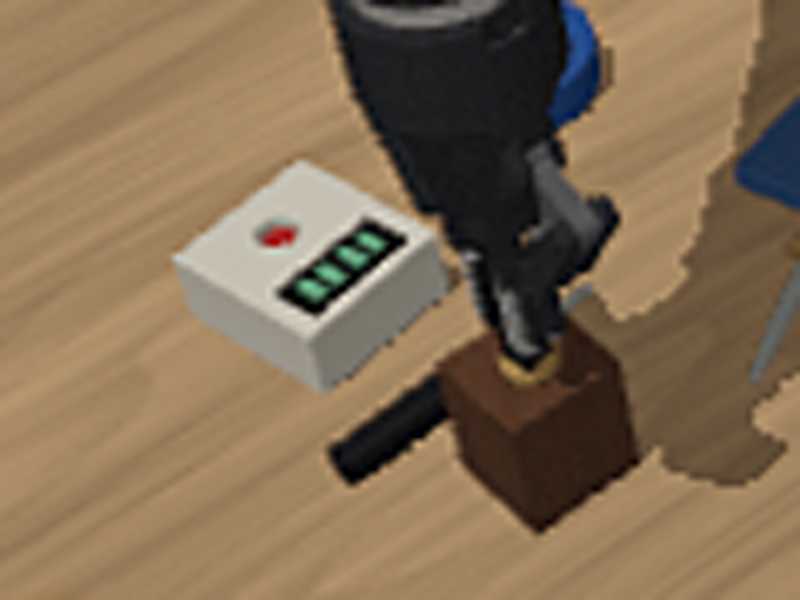

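Run:
```python
from h import *
np.set_printoptions(precision=1,suppress=True)
b=ctrl.grab_frame('top');a=ctrl.grab_frame('scene')
print("mouth scene",atz(a,(160.9,249.6),34),"top",atz(b,(383.7,261.6),30))
k=.15
X=np.array([atz(a,(120+u*k-.4,215+v*k-.4),34) for u,v in((175,258),(300,162),(440,232),(318,330))])
print(X,X.mean(0),np.linalg.norm(np.roll(X,-1,0)-X,axis=1))
for i,j in((0,3),(1,2)): e=X[j]-X[i];print(np.degrees(np.arctan2(e[1],e[0])))
ex=(X[3]-X[0]+X[2]-X[1]);ex/=np.linalg.norm(ex);print("recess",X.mean(0)-16*ex)
c=np.array([atz(b,q,34) for q in((366.7,245.7),(390.8,240.8),(396,266.8),(371.9,271.6))]);print(c,c.mean(0),np.linalg.norm(np.roll(c,-1,0)-c,axis=1))
where()
plan((604.5,-248.4,190),3,0)
plan((444,-273,190),3,0,frm=((604.5,-248.4,190),3))
```

```text
mouth scene [ 447.6 -272.2   34. ] top [ 443.2 -274.6   30. ]
[[ 431.3 -309.    34. ]
 [ 417.2 -242.9   34. ]
 [ 494.8 -222.9   34. ]
 [ 507.6 -287.6   34. ]] [ 462.7 -265.6   34. ] [67.6 80.1 65.9 79.2]
15.667327239859949
14.408874378937599
recess [ 447.3 -269.8   34. ]
[[ 489.4 -221.9   34. ]
 [ 506.3 -294.7   34. ]
 [ 428.8 -311.    34. ]
 [ 412.4 -238.5   34. ]] [ 459.2 -266.5   34. ] [74.7 79.2 74.3 78.8]
t 6.7 p [ 604.6 -248.5   96.5] yaw 3.2 down [ 0.  0. -1.] F [-4.9  0.3  3. ] w 0.157 q [-0.1  0.6  0.6  1.7 -0.4  1.   0.7]
n 3
[[0, -0.78, 0, 0, 0.01, 0, -0.02], [0, -0.78, 0, 0, 0.01, 0, -0.02], [0, -0.78, 0, 0, 0.01, 0, -0.02]]
n 5
[[0, 0, -0.81, 0.08, 0, 0, 0.0], [0, 0, -0.81, 0.08, 0, 0, 0.0], [0, 0, -0.81, 0.08, 0, 0, 0.0], [0, 0, -0.81, 0.08, 0, 0, 0.0], [0, 0, -0.81, 0.08, 0, 0, 0.0]]
```

Request:
play_rows --pt "0 -0.4 0 0 0 0 0" --pt "0 -0.8 0 0 0 0 0" --pt "0 -0.8 0 0 0 0 0" --pt "0 0 0 0 0 0 0"

```text
time_s: 7.03
position: [607.0, -249.2, 181.4]
orientation: [0.489, 0.51, -0.483, 0.518]
wrist_force: [1.4, -1.3, 0.3]
width: 0.153
```

Request:
play_rows --pt "0 0 -0.79 0.08 0 0 0" --pt "0 0 -0.79 0.08 0 0 0" --pt "0 0 -0.79 0.08 0 0 0" --pt "0 0 -0.79 0.08 0 0 0" --pt "0 0 -0.79 0.08 0 0 0" --pt "0 0 0 0 0 0 0"

```text
time_s: 7.53
position: [456.9, -276.7, 185.2]
orientation: [0.493, 0.501, -0.476, 0.529]
wrist_force: [-1.0, -0.9, -0.4]
width: 0.157
```

Run:
```python
from h import *
where()
plan((446.5,-271.5,145),3,0)
a=ctrl.grab_frame('scene')
s=a['frame'][185:290,110:250][:,:,::-1]
cv2.imwrite('pics/c4.png',cv2.resize(s,(800,600),interpolation=cv2.INTER_CUBIC))
```

```text
t 7.53 p [ 456.9 -276.7  185.2] yaw 3.5 down [ 0.046 -0.009 -0.999] F [-1.  -0.9 -0.4] w 0.157 q [-0.13  0.28  0.71  1.93 -0.24  0.96  0.76]
n 2
[[0, 0.49, -0.15, -0.08, 0.04, 0.06, -0.22], [0, 0.5, -0.14, -0.07, 0.04, 0.06, -0.22]]
```

View pics/c4.png

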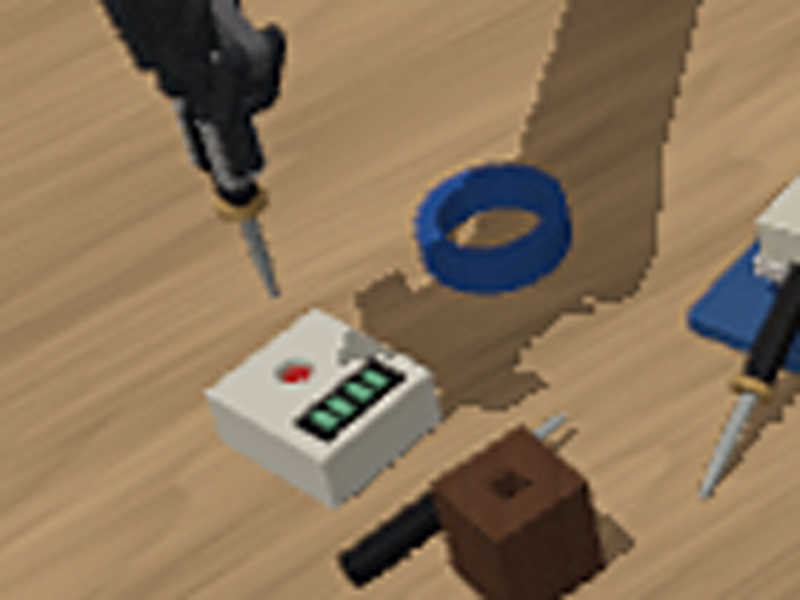

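Request:
play_rows --pt "0 0.48 -0.15 -0.08 0.04 0.06 -0.22" --pt "0 0.48 -0.14 -0.07 0.04 0.06 -0.22" --pt "0 0 0 0 0 0 0" --pt "0 0 0 0 0 0 0"

```text
time_s: 7.92
position: [456.6, -271.1, 148.0]
orientation: [0.488, 0.51, -0.483, 0.518]
wrist_force: [-0.3, -1.1, -0.3]
width: 0.155
```

Run:
```python
from h import *
where()
plan((446.5,-271.5,140),3,0)
a=ctrl.grab_frame('scene')
s=a['frame'][185:290,110:250][:,:,::-1]
cv2.imwrite('pics/c5.png',cv2.resize(s,(800,600),interpolation=cv2.INTER_CUBIC))
st=ctrl.state();R=Q.from_quat(st['orientation']).as_matrix()
for z in(0,):
  tip=np.array(st['position'])+91.5*R[:,0];print(tip,(proj(a,tip)-[110,185])*800/140)
```

```text
t 7.92 p [ 456.6 -271.1  148. ] yaw 3.2 down [ 0.014 -0.003 -1.   ] F [-0.3 -1.1 -0.3] w 0.155 q [-0.11  0.35  0.69  1.95 -0.28  0.92  0.78]
n 1
[[0, 0.2, -0.26, 0, 0.04, 0.03, -0.13]]
[ 457.77776236 -270.77721322   56.3469747 ] [294.27546272 345.25193855]
```

View pics/c5.png

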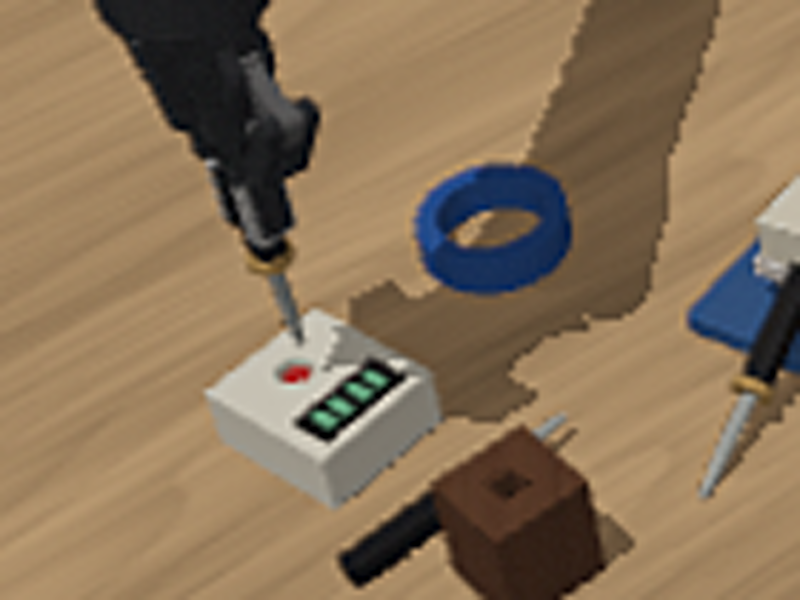

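Request:
play_rows --pt "0 0.1 -0.26 0 0.04 0.03 -0.13" --pt "0 0 0 0 0 0 0" --pt "0 0 0 0 0 0 0"

```text
time_s: 8.22
position: [447.8, -271.6, 144.4]
orientation: [0.486, 0.513, -0.486, 0.514]
wrist_force: [0.9, 0.5, 0.1]
width: 0.157
```

Run:
```python
from h import *
where()
plan((446.5,-271.5,121),3,0)
```

```text
t 8.22 p [ 447.8 -271.6  144.4] yaw 3.1 down [ 0.001 -0.001 -1.   ] F [0.9 0.5 0.1] w 0.157 q [-0.11  0.35  0.69  1.96 -0.27  0.92  0.78]
n 1
[[0, 0.59, -0.03, 0, 0.02, 0.01, -0.01]]
```

Request:
play_rows --pt "0 0.5 -0.02 0 0 0 0" --pt "0 0 0 0 0 0 0" --pt "0 0.1 0 0 0 0 0" --pt "0 0.08 0 0 0 0 0" --pt "0 0.05 0 0 0 0 0"

```text
time_s: 8.63
position: [449.4, -273.1, 117.8]
orientation: [0.487, 0.511, -0.485, 0.516]
wrist_force: [-0.8, 0.8, 1.7]
width: 0.152
```

```bash
python3 -c "
from h import *
where()"
```

```text
t 8.63 p [ 449.4 -273.1  117.8] yaw 3.1 down [ 0.007 -0.003 -1.   ] F [-0.8  0.8  1.7] w 0.152 q [-0.08  0.38  0.67  1.99 -0.31  0.87  0.81]
```

Force begins to rise; push further.

Request:
play_rows --pt "0 0.08 -0.04 -0.02 0 0 0" --pt "0 0.1 0 0 0 0 0" --pt "0 0.1 0 0 0 0 0"

```text
time_s: 8.88
position: [450.1, -274.4, 112.0]
orientation: [0.489, 0.509, -0.484, 0.517]
wrist_force: [-9.1, 5.2, 41.8]
width: 0.155
```

```bash
python3 -c "
from h import *
where()"
```

```text
t 8.88 p [ 450.1 -274.4  112. ] yaw 3.1 down [ 0.013 -0.003 -1.   ] F [-9.1  5.2 41.8] w 0.155 q [-0.07  0.39  0.66  1.99 -0.33  0.85  0.82]
```

Request:
play_rows --pt "0 -0.1 0 0 0 0 0" --pt "0 0 0 0 0 0 0" --pt "0 -0.5 0 0 0 0 0" --pt "0 -0.8 0 0 0 0 0" --pt "0 -0.6 0 0 0 0 0" --pt "0 0 0 0 0 0 0" --pt "0 0 0 0 0 0 0"

```text
time_s: 9.47
position: [448.4, -274.4, 195.6]
orientation: [0.489, 0.51, -0.484, 0.517]
wrist_force: [-0.7, 0.6, -0.7]
width: 0.153
```

```bash
python3 -c "
from h import *
where()
plan((604.5,-248.4,190),3.2,0)"
```

```text
t 9.47 p [ 448.4 -274.4  195.6] yaw 3.0 down [ 0.013 -0.001 -1.   ] F [-0.7  0.6 -0.7] w 0.153 q [-0.14  0.27  0.73  1.91 -0.22  1.02  0.73]
n 5
[[0, 0.04, 0.79, -0.09, -0.01, 0, -0.02], [0, 0.04, 0.79, -0.09, -0.01, 0, -0.02], [0, 0.03, 0.79, -0.09, -0.01, 0, -0.02], [0, 0.03, 0.79, -0.09, -0.01, 0, -0.02], [0, 0.03, 0.79, -0.09, -0.01, 0, -0.02]]
```

Request:
play_rows --pt "0 0 0.78 -0.09 0 0 -0.06" --pt "0 0 0.78 -0.09 0 0 -0.06" --pt "0 0 0.78 -0.09 0 0 0" --pt "0 0 0.78 -0.09 0 0 0" --pt "0 0 0.7 -0.09 0 0 0" --pt "0 0 0 0 0 0 0" --pt "0 0 0 0 0 0 0"

```text
time_s: 10.05
position: [601.4, -245.7, 185.1]
orientation: [0.486, 0.516, -0.489, 0.508]
wrist_force: [-0.7, -0.3, 0.0]
width: 0.155
```

Run:
```python
from h import *
where()
plan((603,-248.4,165),3.2,0)
```

```text
t 10.05 p [ 601.4 -245.7  185.1] yaw 2.8 down [-0.01   0.005 -1.   ] F [-0.7 -0.3  0. ] w 0.155 q [-0.13  0.53  0.65  1.61 -0.34  1.13  0.65]
n 1
[[0, 0.5, 0.04, 0.07, -0.06, -0.06, 0.1]]
```

Request:
play_rows --pt "0 0.35 0.06 0.07 -0.06 -0.06 0.1" --pt "0 0 0 0 0 0 0" --pt "0 0 0 0 0 0 0"

```text
time_s: 10.3
position: [601.6, -247.7, 167.1]
orientation: [0.485, 0.515, -0.487, 0.512]
wrist_force: [1.2, -0.9, 0.0]
width: 0.159
```

Run:
```python
from h import *
where()
plan((603,-248.4,165),3.2,0)
a=ctrl.grab_frame('scene')
s=a['frame'][215:305,150:270][:,:,::-1]
cv2.imwrite('pics/c6.png',cv2.resize(s,(800,600),interpolation=cv2.INTER_CUBIC))
st=ctrl.state();R=Q.from_quat(st['orientation']).as_matrix()
for o in(91.5,88):
  tip=np.array(st['position'])+o*R[:,0];print(tip,(proj(a,tip)-[150,215])*800/120)
print((proj(a,(603,-248.4,60))-[150,215])*800/120)
```

```text
t 10.3 p [ 601.6 -247.7  167.1] yaw 3.2 down [-0.005  0.001 -1.   ] F [ 1.2 -0.9  0. ] w 0.159 q [-0.12  0.54  0.64  1.63 -0.35  1.09  0.67]
n 1
[[0, 0.05, 0.03, 0.02, 0, -0.01, 0.05]]
[ 600.28879875 -247.46083264   75.2144133 ] [315.01404801 328.09310393]
[ 600.3108113  -247.46613067   78.71434007] [313.54742013 321.75648794]
[323.35014132 360.63704761]
```

View pics/c6.png

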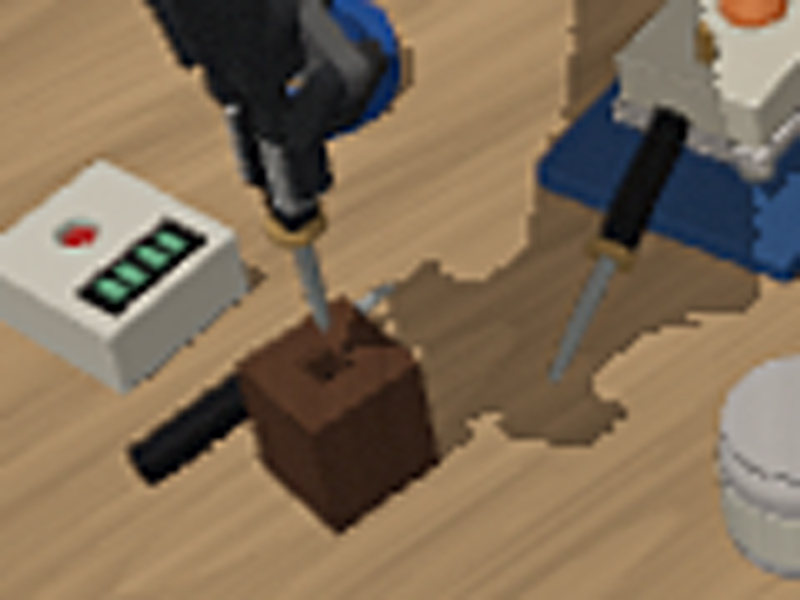

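Request:
play_rows --pt "0 0.3 0.03 0.02 0 -0.01 0.05" --pt "0 0 0.01 0 0 0 0" --pt "0 0.3 0 0 0 0 0" --pt "0 0 0 0 0 0 0"

```text
time_s: 10.68
position: [600.6, -249.6, 143.9]
orientation: [0.487, 0.513, -0.486, 0.513]
wrist_force: [-0.1, 0.9, -0.3]
width: 0.151
```

Run:
```python
from h import *
where()
plan((603,-248.4,97),3.2,0,step=12)
```

```text
t 10.68 p [ 600.6 -249.6  143.9] yaw 3.0 down [ 0.     0.001 -1.   ] F [-0.1  0.9 -0.3] w 0.151 q [-0.11  0.56  0.62  1.65 -0.37  1.04  0.68]
n 4
[[0, 0.29, 0.02, -0.01, -0.01, 0, -0.0], [0, 0.29, 0.02, -0.01, -0.01, 0, -0.0], [0, 0.29, 0.02, -0.01, -0.01, 0, -0.0], [0, 0.29, 0.02, -0.01, -0.01, 0, -0.0]]
```

Request:
play_rows --pt "0 0.25 0.04 -0.02 0 0 0" --pt "0 0.25 0.02 -0.01 0 0 0" --pt "0 0 0 0 0 0 0"

```text
time_s: 10.93
position: [603.3, -248.8, 123.4]
orientation: [0.488, 0.512, -0.486, 0.513]
wrist_force: [-0.8, 0.5, -1.6]
width: 0.156
```

Run:
```python
from h import *
where()
plan((602,-248.4,97),3.2,0,step=12)
```

```text
t 10.93 p [ 603.3 -248.8  123.4] yaw 2.9 down [ 0.002  0.001 -1.   ] F [-0.8  0.5 -1.6] w 0.156 q [-0.1   0.59  0.61  1.67 -0.39  1.01  0.69]
n 3
[[0, 0.22, -0.01, 0, -0.01, 0, -0.01], [0, 0.22, -0.01, 0, -0.01, 0, -0.01], [0, 0.22, -0.01, 0, -0.01, 0, -0.01]]
```

Inside the hole with no force. Continue to seating, then release and open.

Request:
play_rows --pt "0 0.22 -0.02 0 0 0 0" --pt "0 0.22 -0.02 0 0 0 0" --pt "0 0.15 0 0 0 0 0" --pt "0 0.08 0 0 0 0 0" --pt "0 0 0 0 0 0 0"

```text
time_s: 11.35
position: [602.1, -248.8, 95.2]
orientation: [0.488, 0.513, -0.486, 0.513]
wrist_force: [-1.3, 0.8, 4.9]
width: 0.157
```

Run:
```python
from h import *
where()
```

```text
t 11.35 p [ 602.1 -248.8   95.2] yaw 3.0 down [ 0.002  0.002 -1.   ] F [-1.3  0.8  4.9] w 0.157 q [-0.09  0.62  0.59  1.69 -0.41  0.96  0.71]
```

Request:
play_rows --pt "0.6 0 0 0 0 0 0" --pt "0.6 0 0 0 0 0 0" --pt "0.6 0 0 0 0 0 0" --pt "0.6 -0.5 0 0 0 0 0" --pt "0.6 -0.9 0 0 0 0 0" --pt "0.6 -0.9 0 0 0 0 0" --pt "0.6 -0.9 0 0 0 0 0" --pt "0.6 -0.5 0 0 0 0 0"

```text
time_s: 12.02
position: [598.4, -247.0, 240.3]
orientation: [0.485, 0.517, -0.489, 0.508]
wrist_force: [-0.0, -0.5, 0.4]
width: 0.6
```

Run:
```python
from h import *
where()
a=ctrl.grab_frame('scene')
A=lambda im,x,y,w,h: cv2.resize(im[y:y+h,x:x+w][:,:,::-1],(400,300),interpolation=cv2.INTER_CUBIC)
b=ctrl.grab_frame('top')
f=a['frame']
cv2.imwrite('pics/c7.png',np.vstack([np.hstack([A(f,165,230,80,60),A(f,225,190,80,60)]),np.hstack([A(f,295,145,60,45),A(b['frame'],261,195,66,50)])]))
```

```text
t 12.02 p [ 598.4 -247.   240.3] yaw 2.9 down [-0.013  0.006 -1.   ] F [-0.  -0.5  0.4] w 0.6 q [-0.14  0.48  0.67  1.55 -0.31  1.23  0.63]
```

View pics/c7.png

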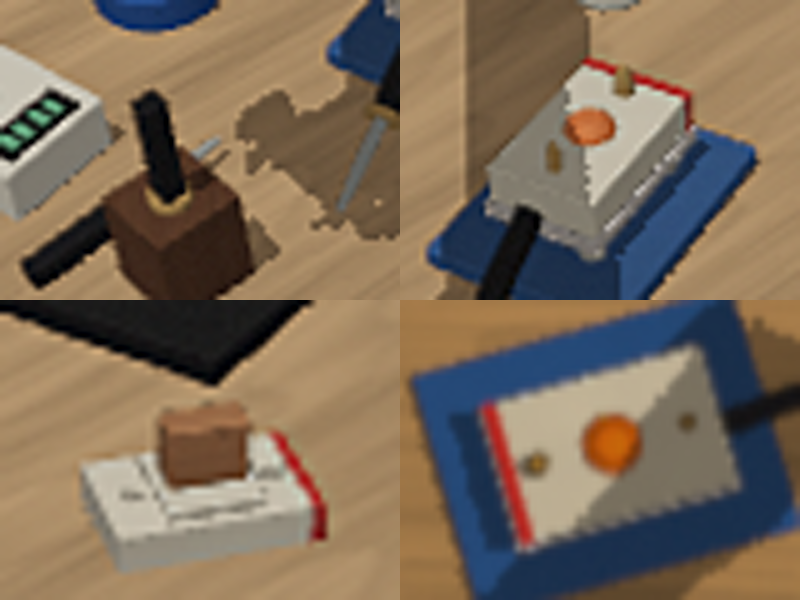

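Run:
```python
from h import *
np.set_printoptions(precision=1,suppress=True)
a=ctrl.grab_frame('scene');b=ctrl.grab_frame('top');k=66/400
S2=lambda u,v:(225+(u-400)/5-.4,190+v/5-.4)
T=lambda u,v:(261+(u-400)*k-.4,195+(v-300)/6-.4)
print("decoy end",tri((a,S2(525,213)),(b,T(724,420))), "tip",tri((a,S2(340-400+1,208)),(b,T(400,0))) if 0 else "")
# lower half corners scene z=66: red-left, red-right, front-right, front-left
X=np.array([atz(a,S2(*q),66) for q in((584,62),(691,98),(598,222),(488,172))]);print(X,X.mean(0),np.linalg.norm(np.roll(X,-1,0)-X,axis=1))
for i,j in((2,1),(3,0)): e=X[j]-X[i];print("yaw",np.degrees(np.arctan2(e[1],e[0]))-90)
Y=np.array([atz(b,T(*q),66) for q in((480,405),(700,345),(743,488),(525,549))]);print(Y,Y.mean(0))
for i,j in((1,0),(2,3)): e=Y[j]-Y[i];print("yaw",np.degrees(np.arctan2(e[1],e[0]))-90)
print("corner z tri",tri((a,S2(598,222)),(b,T(743,488))),tri((a,S2(488,172)),(b,T(700,345)))) 
print("dowel tips big",tri((a,S2(623,68)),(b,T(538,461))),"small",tri((a,S2(552,143)),(b,T(689,420))))
# upper half
U=lambda u,v:(295+u*.15-.4,145+(v-300)*.15-.4)
Z=np.array([atz(a,U(*q),22) for q in((80,462),(275,436),(322,513),(122,547))]);print(Z,Z.mean(0),np.linalg.norm(np.roll(Z,-1,0)-Z,axis=1))
for i,j in((0,1),(3,2)): e=Z[j]-Z[i];print("yaw",np.degrees(np.arctan2(e[1],e[0]))-90)
V=lambda u,v:(153+u*k-.4,212+v/6-.4)
W=np.array([atz(b,V(*q),22) for q in((135,42),(318,153),(248,272),(60,162))]);print("top",W.mean(0))
G=np.array([atz(b,V(*q),64) for q in((145,113),(225,155),(208,190),(125,150))]);print("grip top",G.mean(0))
print("grip scene",atz(a,U(205,417),64))
```

```text
decoy end (array([576.8, -60.7,  47.1]), np.float64(1.0341923612236574)) tip 
[[514.8  36.2  66. ]
 [584.6  59.   66. ]
 [626.6 -49.3  66. ]
 [552.1 -66.7  66. ]] [569.5  -5.2  66. ] [ 73.4 116.1  76.6 109.5]
yaw 21.197971957401393
yaw 19.900633440855017
[[579.6  61.2  66. ]
 [612.8 -45.7  66. ]
 [542.5 -68.4  66. ]
 [509.3  37.1  66. ]] [561.1  -4.   66. ]
yaw 17.23278751326123
yaw 17.49923320318338
corner z tri (array([566.7, -45.8,  21.6]), np.float64(34.03043575526307)) (array([595.2, -64.9,  96.7]), np.float64(25.65446506182258))
dowel tips big (array([552.4,  33.5,  84.4]), np.float64(1.4078668998268409)) small (array([574.7, -38.9,  84.5]), np.float64(1.3988741017256063))
[[441.7 303.8  22. ]
 [497.6 394.6  22. ]
 [561.4 358.4  22. ]
 [510.  264.6  22. ]] [502.7 330.3  22. ] [106.6  73.4 107.   78.7]
yaw -31.623941755865722
yaw -28.761788218637577
top [496.9 330.7  22. ]
grip top [498.  330.5  64. ]
grip scene [501.2 333.3  64. ]
```

Run:
```python
from h import *
plan((499,331,170),-29.3,0.6)
```

```text
n 16
[[0.6, 0.11, -0.11, -0.91, 0.34, 0, 0.01], [0.6, 0.11, -0.14, -0.9, 0.34, 0, 0.01], [0.6, 0.11, -0.17, -0.9, 0.34, 0, 0.01], [0.6, 0.11, -0.2, -0.89, 0.34, 0, 0.01], [0.6, 0.11, -0.23, -0.88, 0.34, 0, 0.01], [0.6, 0.11, -0.26, -0.87, 0.34, 0, 0.01], [0.6, 0.11, -0.29, -0.87, 0.34, 0, 0.01], [0.6, 0.11, -0.32, -0.85, 0.34, 0, 0.01]]
[[0.6, 0.11, -0.35, -0.84, 0.34, 0, 0.01], [0.6, 0.11, -0.38, -0.83, 0.34, 0, 0.01], [0.6, 0.11, -0.41, -0.82, 0.34, 0, 0.01], [0.6, 0.11, -0.44, -0.8, 0.34, 0, 0.01], [0.6, 0.11, -0.47, -0.78, 0.34, 0, 0.01], [0.6, 0.11, -0.5, -0.77, 0.34, 0, 0.01], [0.6, 0.11, -0.52, -0.75, 0.34, 0, 0.01], [0.6, 0.1, -0.55, -0.73, 0.34, 0, 0.01]]
```

Request:
play_rows --pt "0.6 0.05 -0.11 -0.91 0.34 0 0.01" --pt "0.6 0.05 -0.14 -0.9 0.34 0 0.01" --pt "0.6 0.05 -0.17 -0.9 0.34 0 0.01" --pt "0.6 0.05 -0.2 -0.89 0.34 0 0.01" --pt "0.6 0.05 -0.23 -0.88 0.34 0 0.01" --pt "0.6 0.05 -0.26 -0.87 0.34 0 0.01" --pt "0.6 0.05 -0.29 -0.87 0.34 0 0.01" --pt "0.6 0.05 -0.32 -0.85 0.34 0 0.01"

```text
time_s: 12.88
position: [540.5, 42.7, 206.1]
orientation: [-0.553, -0.435, 0.572, -0.422]
wrist_force: [0.6, 1.1, 0.4]
width: 0.603
```

Request:
play_rows --pt "0.6 0.11 -0.35 -0.84 0.34 0 0.01" --pt "0.6 0.11 -0.38 -0.83 0.34 0 0.01" --pt "0.6 0.11 -0.41 -0.82 0.34 0 0.01" --pt "0.6 0.11 -0.44 -0.8 0.34 0 0.01" --pt "0.6 0.11 -0.47 -0.78 0.34 0 0.01" --pt "0.6 0.11 -0.5 -0.77 0.34 0 0.01" --pt "0.6 0.11 -0.52 -0.75 0.34 0 0.01" --pt "0.6 0 0 0 0 0 0"

```text
time_s: 13.55
position: [489.8, 316.8, 157.0]
orientation: [-0.593, -0.36, 0.629, -0.351]
wrist_force: [-1.3, 1.2, -0.5]
width: 0.601
```

Run:
```python
from h import *
where()
plan((499,331,140),-29.3,0.6)
```

```text
t 13.55 p [489.8 316.8 157. ] yaw -29.7 down [-0.05  -0.014 -0.999] F [-1.3  1.2 -0.5] w 0.601 q [-1.12  0.46  0.63  1.77 -0.32  1.06 -0.88]
n 1
[[0.6, 0.41, 0.04, -0.44, -0.06, 0.35, 0.35]]
```

Request:
play_rows --pt "0.6 0.2 0.02 -0.22 -0.03 0.18 0.18" --pt "0.6 0.2 0.02 -0.22 -0.03 0.17 0.17" --pt "0.6 0 0 0 0 0 0" --pt "0.6 0 0 0 0 0 0"

```text
time_s: 13.88
position: [492.7, 333.1, 131.4]
orientation: [-0.604, -0.359, 0.613, -0.361]
wrist_force: [-0.4, 0.9, -0.7]
width: 0.6
```

Run:
```python
from h import *
where()
plan((499,331,90),-29.3,0.6,step=26)
```

```text
t 13.88 p [492.7 333.1 131.4] yaw -28.7 down [-0.01  -0.009 -1.   ] F [-0.4  0.9 -0.7] w 0.6 q [-1.13  0.49  0.62  1.79 -0.33  0.98 -0.88]
n 2
[[0.6, 0.52, 0.08, -0.02, 0.05, 0.06, 0.02], [0.6, 0.52, 0.08, -0.02, 0.05, 0.06, 0.02]]
```

Request:
play_rows --pt "0.6 0.4 0.12 0 0.05 0.06 0.02" --pt "0.6 0.4 0.06 0 0.05 0.06 0.02" --pt "0.6 0 0 0 0 0 0" --pt "0.6 0 0 0 0 0 0"

```text
time_s: 14.22
position: [497.8, 325.7, 97.2]
orientation: [-0.609, -0.356, 0.613, -0.357]
wrist_force: [-0.3, -0.4, 0.2]
width: 0.599
```

Run:
```python
from h import *
where()
plan((499,331,46),-29.3,0.6,step=20)
a=ctrl.grab_frame('scene')
cv2.imwrite('pics/c8.png',cv2.resize(a['frame'][115:205,270:390][:,:,::-1],(800,600),interpolation=cv2.INTER_CUBIC))
```

```text
t 14.22 p [497.8 325.7  97.2] yaw -29.5 down [-0.005 -0.004 -1.   ] F [-0.3 -0.4  0.2] w 0.599 q [-1.1   0.53  0.6   1.82 -0.37  0.91 -0.85]
n 3
[[0.6, 0.43, -0.01, -0.05, -0.01, 0.02, 0.01], [0.6, 0.43, -0.01, -0.05, -0.01, 0.02, 0.01], [0.6, 0.43, -0.01, -0.04, -0.01, 0.02, 0.01]]
```

View pics/c8.png

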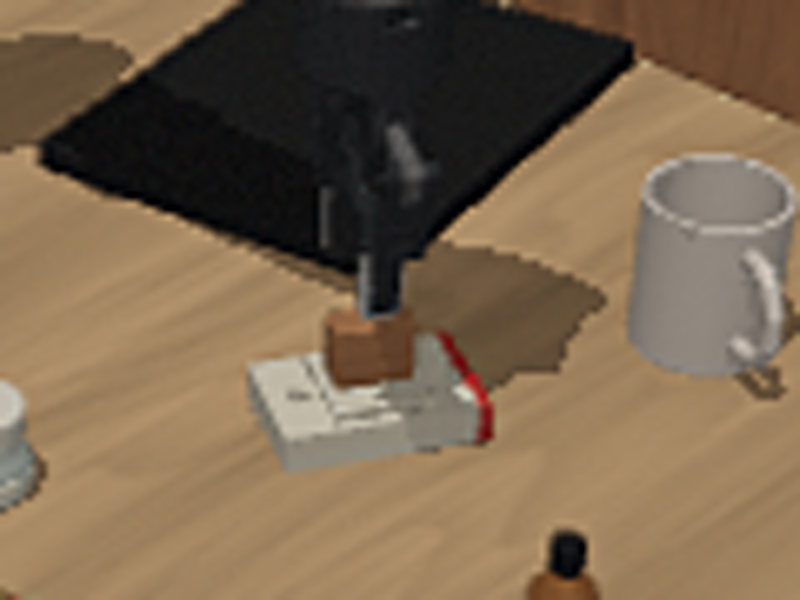

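Run:
```python
from h import *
a=ctrl.grab_frame('scene')
f=lambda X:((proj(a,X)-[270,115])*800/120).round()
c=np.array([497.8,325.7,0]);j=np.array([.87,-.49,0])
for s in(26,34,-26,-34): print(s,f(c+s*j+[0,0,84]),f(c+s*j+[0,0,88]))
print("bar",f((499,331,64)),[f(np.array([499,331,64])+x*j+y*np.array([.49,.87,0])) for x,y in((11,22),(11,-22),(-11,-22),(-11,22))])
```

```text
26 [371. 312.] [372. 305.]
34 [376. 320.] [377. 313.]
-26 [340. 258.] [340. 251.]
-34 [335. 250.] [335. 243.]
bar [363. 314.] [array([411., 320.]), array([328., 332.]), array([315., 309.]), array([397., 297.])]
```

Request:
play_rows --pt "0.6 0.43 0.06 -0.04 0 0.02 0.01" --pt "0.6 0.43 0 -0.03 0 0.02 0.01" --pt "0.6 0.3 0 -0.03 0 0 0" --pt "0.6 0 0 0 0 0 0" --pt "0.6 0 0 0 0 0 0"

```text
time_s: 14.73
position: [505.5, 330.2, 55.1]
orientation: [0.614, 0.357, -0.608, 0.356]
wrist_force: [0.3, -0.2, 1.8]
width: 0.6
```

Run:
```python
from h import *
where()
plan((501,330,47),-29.3,0.6,step=20)
```

```text
t 14.73 p [505.5 330.2  55.1] yaw -29.5 down [ 0.006  0.005 -1.   ] F [ 0.3 -0.2  1.8] w 0.6 q [-1.07  0.59  0.56  1.84 -0.42  0.82 -0.81]
n 1
[[0.6, 0.2, -0.1, 0.06, -0.03, -0.07, -0.02]]
```

Down a little more, then close.

Request:
play_rows --pt "0.6 0.18 -0.1 0 0 -0.04 -0.02" --pt "0.6 0 0 0 0 0 0" --pt "0 0 0 0 0 0 0" --pt "0 0 0 0 0 0 0" --pt "0 0 0 0 0 0 0" --pt "0 0 0 0 0 0 0" --squeeze 100

```text
time_s: 15.23
position: [502.5, 333.9, 50.4]
orientation: [0.613, 0.358, -0.609, 0.355]
wrist_force: [0.3, -0.2, -2.9]
width: 0.241
```

Run:
```python
from h import *
where()
```

```text
t 15.23 p [502.5 333.9  50.4] yaw -29.5 down [ 0.004  0.006 -1.   ] F [ 0.3 -0.2 -2.9] w 0.241 q [-1.07  0.6   0.56  1.84 -0.42  0.82 -0.81]
```

Request:
play_rows --pt "0 -0.3 0 0 0 0 0" --pt "0 -0.6 0 0 0 0 0" --pt "0 -0.8 0 0 0 0 0" --pt "0 -0.8 0 0 0 0 0" --pt "0 -0.5 0 0 0 0 0" --pt "0 0 0 0 0 0 0"

```text
time_s: 15.73
position: [499.4, 330.1, 174.0]
orientation: [-0.61, -0.356, 0.612, -0.356]
wrist_force: [0.6, 0.1, -3.6]
width: 0.239
```

Run:
```python
from h import *
where()
plan((563.5,-3,180),17.1,0,step=32)
```

```text
t 15.73 p [499.4 330.1 174. ] yaw -29.6 down [-0.003 -0.002 -1.   ] F [ 0.6  0.1 -3.6] w 0.239 q [-1.15  0.44  0.65  1.75 -0.3   1.05 -0.91]
n 11
[[0, -0.01, 0.5, 0.59, -0.71, 0, 0.0], [0, -0.01, 0.46, 0.62, -0.71, 0, 0.0], [0, -0.01, 0.41, 0.65, -0.71, 0, 0.0], [0, -0.01, 0.36, 0.68, -0.71, 0, 0.0], [0, -0.01, 0.31, 0.71, -0.71, 0, 0.0], [0, -0.01, 0.25, 0.73, -0.71, 0, 0.0], [0, -0.01, 0.2, 0.74, -0.71, 0, 0.0], [0, -0.01, 0.14, 0.76, -0.71, 0, 0.0]]
[[0, -0.01, 0.09, 0.77, -0.71, 0, 0.0], [0, -0.01, 0.03, 0.77, -0.71, 0, 0.0], [0, -0.01, -0.03, 0.77, -0.71, 0, 0.0]]
```

Request:
play_rows --pt "0 -0.01 0.5 0.59 -0.71 0 0" --pt "0 -0.01 0.46 0.62 -0.71 0 0" --pt "0 -0.01 0.41 0.65 -0.71 0 0" --pt "0 -0.01 0.36 0.68 -0.71 0 0" --pt "0 -0.01 0.31 0.71 -0.71 0 0" --pt "0 -0.01 0.25 0.73 -0.71 0 0" --pt "0 -0.01 0.2 0.74 -0.71 0 0" --pt "0 -0.01 0.14 0.76 -0.71 0 0"

```text
time_s: 16.4
position: [545.4, 89.9, 170.8]
orientation: [0.466, 0.534, -0.469, 0.527]
wrist_force: [1.4, -0.5, -3.8]
width: 0.239
```

Request:
play_rows --pt "0 -0.01 0.09 0.77 -0.71 0 0" --pt "0 -0.01 0.03 0.77 -0.71 0 0" --pt "0 -0.01 -0.03 0.6 -0.71 0 0" --pt "0 0 0 0 0 0 0" --pt "0 0 0 0 0 0 0"

```text
time_s: 16.82
position: [562.0, -10.2, 166.6]
orientation: [0.401, 0.583, -0.411, 0.575]
wrist_force: [0.2, 1.0, -3.8]
width: 0.239
```

Run:
```python
from h import *
where()
plan((563.5,-3,160),17.1,0,step=32)
```

```text
t 16.82 p [562.  -10.2 166.6] yaw 19.9 down [-0.018 -0.005 -1.   ] F [ 0.2  1.  -3.8] w 0.239 q [-0.51  0.37  0.56  1.84 -0.22  1.01  0.49]
n 1
[[0, 0.16, 0.1, -0.16, 0.46, 0, 0.18]]
```

Request:
play_rows --pt "0 0.05 0.1 -0.16 0.46 0 0.18" --pt "0 0 0 0 0 0 0" --pt "0 0 0 0 0 0 0"

```text
time_s: 17.07
position: [561.3, -3.5, 162.1]
orientation: [0.42, 0.569, -0.422, 0.567]
wrist_force: [0.4, -0.2, -2.1]
width: 0.238
```

Run:
```python
from h import *
where()
a=ctrl.grab_frame('scene');b=ctrl.grab_frame('top')
for p in(a,b):
  for th in('hole_big','hole_small','upper_half','dowel_big','dowel_small'):
    print(p['shot'],th,[(np.round(m['centre'],1),round(m['confidence'],2)) for m in ctrl.mark_of(p,th)][:2])
cv2.imwrite('pics/c9.png',cv2.resize(a['frame'][165:255,210:330][:,:,::-1],(800,600),interpolation=cv2.INTER_CUBIC))
```

```text
t 17.07 p [561.3  -3.5 162.1] yaw 16.9 down [-0.004 -0.    -1.   ] F [ 0.4 -0.2 -2.1] w 0.238 q [-0.53  0.37  0.57  1.85 -0.24  0.99  0.44]
27 hole_big [(array([267. , 199.9]), 0.59), (array([268. , 188.7]), 0.23)]
27 hole_small [(array([253.6, 210.2]), 0.73)]
27 upper_half [(array([261.4, 202.2]), 0.93)]
27 dowel_big [(array([268.8, 210.4]), 0.83), (array([204. , 283.4]), 0.16)]
27 dowel_small [(array([260.8, 222.3]), 0.88), (array([127. , 320.5]), 0.73)]
28 hole_big [(array([284.2, 218.2]), 0.6), (array([277.5, 145.1]), 0.2)]
28 hole_small [(array([276.4, 147. ]), 0.69), (array([241.5, 270.9]), 0.39)]
28 upper_half []
28 dowel_big [(array([283.6, 220.9]), 0.49), (array([282.9, 222.2]), 0.28)]
28 dowel_small []
```

View pics/c9.png

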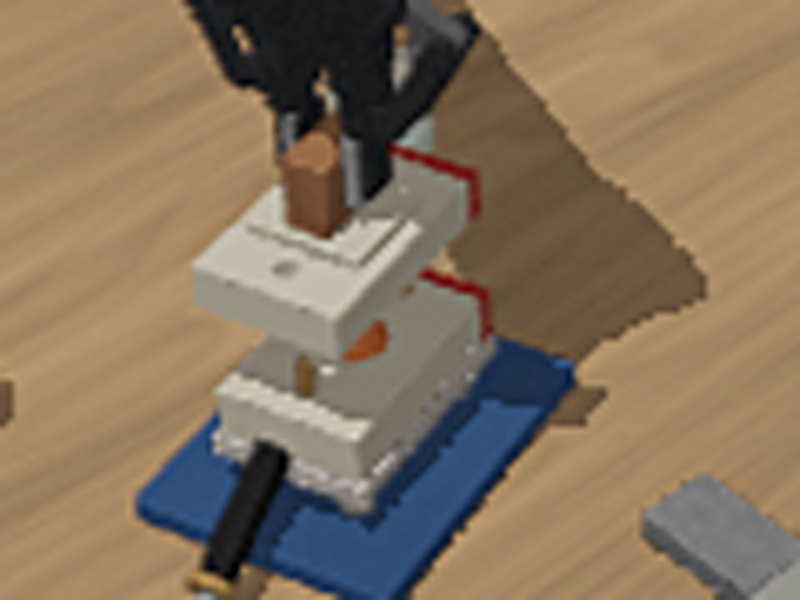

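Run:
```python
from h import *
np.set_printoptions(precision=1,suppress=True)
a=ctrl.grab_frame('scene');z=ctrl.state()['position'][2]-50.4+22
S=lambda u,v:(210+u*.15-.42,165+v*.15-.42)
U=[(193,266),(342,320),(477,180)];L=[(218,390),(362,440),(490,290)]
A=np.array([atz(a,S(*q),z) for q in U]);B=np.array([atz(a,S(*q),66) for q in L])
print(A,B,A-B,(A-B).mean(0),sep="\n")
# small hole: top mouth seen at z=133.7 vs dowel foot centre
h=atz(a,S(287,268),z);d=atz(a,S(305,358),84);print("hole",h,"dowel tip",d)
c=np.array([563.5,-3]);t=np.radians(17.1);ey=np.array([-np.sin(t),np.cos(t)]);ex=np.array([np.cos(t),np.sin(t)])
print("expected lower corners",c-35*ex-55*ey,c+35*ex-55*ey,c+35*ex+55*ey,"tcp",ctrl.state()['position'])
```

```text
[[546.9 -67.6 134.3]
 [615.6 -46.4 134.3]
 [585.9  53.8 134.3]]
[[549.2 -64.1  66. ]
 [615.6 -41.   66. ]
 [581.4  63.   66. ]]
[[-2.2 -3.4 68.3]
 [-0.  -5.5 68.3]
 [ 4.5 -9.3 68.3]]
[ 0.8 -6.1 68.3]
hole [574.9 -41.1 134.3] dowel tip [576. -37.  84.]
expected lower corners [546.2 -65.9] [613.1 -45.3] [580.8  59.9] tcp [562.   -3.9 162.7]
```

Run:
```python
from h import *
where()
plan((562.3,0.9,145),17.1,0,step=32)
```

```text
t 17.72 p [562.   -3.9 162.7] yaw 16.8 down [-0.002  0.    -1.   ] F [ 0.  -0.2 -2.9] w 0.239 q [-0.53  0.37  0.57  1.85 -0.24  0.99  0.44]
n 1
[[0, 0.44, 0.04, -0.11, -0.05, -0.01, 0.02]]
```

Request:
play_rows --pt "0 0.2 0.04 -0.12 -0.05 -0.01 0.02" --pt "0 0.2 0 0 0 0 0" --pt "0 0 0 0 0 0 0" --pt "0 0 0 0 0 0 0"

```text
time_s: 18.05
position: [562.1, 1.9, 144.9]
orientation: [0.42, 0.569, -0.42, 0.569]
wrist_force: [-0.3, -0.1, -3.4]
width: 0.236
```

Run:
```python
from h import *
where()
plan((562.3,0.9,130),17.1,0,step=8)
```

```text
t 18.05 p [562.1   1.9 144.9] yaw 17.2 down [-0. -0. -1.] F [-0.3 -0.1 -3.4] w 0.236 q [-0.52  0.39  0.56  1.87 -0.25  0.95  0.45]
n 2
[[0, 0.19, 0, 0.01, 0, 0, 0.0], [0, 0.19, 0, 0.01, 0, 0, 0.0]]
```

Request:
play_rows --pt "0 0.15 0 0.02 0 0 0" --pt "0 0.12 0 0 0 0 0" --pt "0 0.12 0 0 0 0 0" --pt "0 0 0 0 0 0 0"

```text
time_s: 18.38
position: [561.9, 0.9, 127.2]
orientation: [0.419, 0.569, -0.42, 0.569]
wrist_force: [0.0, 0.4, -3.8]
width: 0.239
```

Run:
```python
from h import *
where()
print(ctrl.state()['torque'])
plan((562.3,0.9,116),17.1,0,step=5)
```

```text
t 18.38 p [561.9   0.9 127.2] yaw 17.2 down [-0.001 -0.001 -1.   ] F [ 0.   0.4 -3.8] w 0.239 q [-0.51  0.41  0.55  1.89 -0.27  0.92  0.46]
[ 0.01949456  0.04535679 -0.0325417 ]
n 3
[[0, 0.09, 0, 0, 0, 0, 0.0], [0, 0.09, 0, 0, 0, 0, 0.0], [0, 0.09, 0, 0, 0, 0, 0.0]]
```

Request:
play_rows --pt "0 0.1 0 0 0 0 0" --pt "0 0.1 0 0 0 0 0" --pt "0 0.05 0 0 0 0 0" --pt "0 0 0 0 0 0 0"

```text
time_s: 18.72
position: [562.3, 0.5, 116.4]
orientation: [0.42, 0.569, -0.42, 0.569]
wrist_force: [-2.1, -0.5, 1.3]
width: 0.238
```

Run:
```python
from h import *
where()
print(ctrl.state()['torque'])
```

```text
t 18.72 p [5.623e+02 5.000e-01 1.164e+02] yaw 17.1 down [-0.001 -0.001 -1.   ] F [-2.1 -0.5  1.3] w 0.238 q [-0.51  0.43  0.54  1.89 -0.28  0.9   0.47]
[0.19891643 0.3266638  0.01848325]
```

Request:
play_rows --pt "0 0.05 0 0 0 0 0" --pt "0 0.05 0 0 0 0 0" --pt "0 0.05 0 0 0 0 0" --pt "0 0.05 0 0 0 0 0" --pt "0 0 0 0 0 0 0" --pt "0 0 0 0 0 0 0"

```text
time_s: 19.22
position: [562.4, 0.4, 113.4]
orientation: [0.421, 0.57, -0.419, 0.568]
wrist_force: [-4.1, 0.4, 5.8]
width: 0.239
```

Run:
```python
from h import *
where()
print(ctrl.state()['torque'])
```

```text
t 19.22 p [5.624e+02 4.000e-01 1.134e+02] yaw 17.1 down [-0.002  0.004 -1.   ] F [-4.1  0.4  5.8] w 0.239 q [-0.5   0.43  0.54  1.89 -0.29  0.89  0.48]
[0.15361872 0.77437814 0.04308935]
```

Request:
play_rows --pt "0 0.1 -0.03 0 0 0 0" --pt "0 0.1 -0.02 0 0 0 0" --pt "0 0.1 0 0 0 0 0" --pt "0 0.07 0 0 0 0 0"

```text
time_s: 19.55
position: [562.4, 0.4, 105.9]
orientation: [0.423, 0.57, -0.417, 0.567]
wrist_force: [-6.5, 1.7, 16.5]
width: 0.241
```

Run:
```python
from h import *
where()
for i in range(4): ctrl.grab_frame('scene')
where()
```

```text
t 19.55 p [5.624e+02 4.000e-01 1.059e+02] yaw 17.2 down [ 0.001  0.009 -1.   ] F [-6.5  1.7 16.5] w 0.241 q [-0.49  0.44  0.53  1.9  -0.3   0.87  0.49]
t 19.75 p [5.625e+02 4.000e-01 1.062e+02] yaw 17.2 down [ 0.001  0.009 -1.   ] F [-5.9  0.4 16.5] w 0.24 q [-0.49  0.44  0.53  1.9  -0.3   0.87  0.49]
```

Request:
play_rows --pt "0 -0.02 -0.02 0 0 0 0"

```text
time_s: 19.83
position: [562.4, 0.3, 108.9]
orientation: [0.423, 0.57, -0.416, 0.568]
wrist_force: [-2.3, 2.2, 11.9]
width: 0.237
```

Run:
```python
from h import *
for i in range(6): a=ctrl.grab_frame('scene')
where()
A=lambda x,y,w,h: cv2.resize(a['frame'][y:y+h,x:x+w][:,:,::-1],(400,300),interpolation=cv2.INTER_CUBIC)
cv2.imwrite('pics/c10.png',np.vstack([np.hstack([A(220,180,80,60),A(165,230,80,60)]),np.hstack([A(110,170,240,180),A(250,130,160,120)])]))
```

```text
t 20.13 p [5.625e+02 3.000e-01 1.091e+02] yaw 17.2 down [ 0.003  0.01  -1.   ] F [-2.5  1.3 11.8] w 0.24 q [-0.49  0.44  0.53  1.9  -0.3   0.88  0.49]
```

View pics/c10.png

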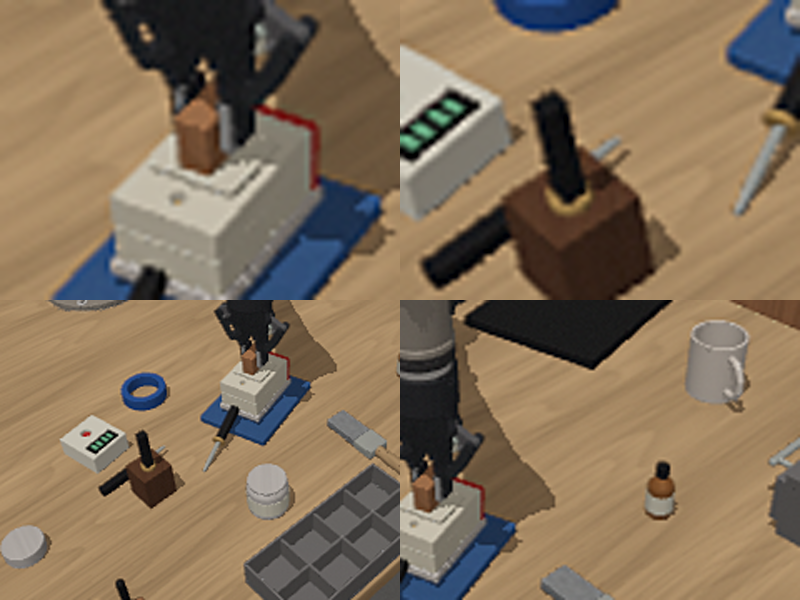

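```bash
python3 -c "
from h import *
ctrl.job_done(); where()"
```

```text
the job is handed in; nothing more can be done
the job is handed in; nothing more can be done
```

I did all the steps in order and handed the job in at about 20 s, with the mould still held pressed.

**What I did:**
- **Button:** I pushed it with the tool's tip until it bottomed. The wrist force peaked at about 42 N, far more than the 4 N needed. The tool probably slid about 3 mm up in the grip.
- **Tool:** I put it back in the stand and let go. The last picture shows it upright with the collar on the block.
- **Mould:** I gripped the upper half by its bar and fitted it on both dowels. It dropped 10 mm past the dowel tips without resistance, and the faces met at the expected height.

**Last checks:**
- **Seating:** The halves look flush in the last picture, with the red ends together.
- **Press depth:** The platen has sunk about 7 mm. The hand has come down 7.3 mm from first contact, and 11.8 N at the wrist plus the half's weight gives about 7.1 mm.
- **Grip:** It was steady over the last 0.3 s.
- **Bystanders:** The last picture shows those in its view in place. The cream jar was out of view.

**What did not go as planned:**
- **Look-alikes:** Both free-standing look-alike tools fell over early on, before I touched anything. One leans against the end of the lower half. I left it there, and it did not block the platen.
- **First press:** It went to about 10 mm, so I eased it back.
- **Remaining errors:** A small sideways load of about 2.5 N and a tilt of about 0.6° remain.
- **Camera offset:** The two cameras disagreed by up to 8 mm on positions. I corrected for this from the dowel tips and a look just before fitting.

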